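# Slide the laptop dock's jaw past its spring lock

### The arm

A 6-joint arm with a two-finger parallel gripper is mounted at the origin on the work surface. World frame = base frame: x ahead of the robot, y to its left, z up, the work surface at z = 0. Lengths are in m, angles in rad, forces in N, time in s.
With the tool pointing down it reaches from about 0.275 to 0.825 m from the base axis. Payload 4.9 kg.
Tool frame: the origin (TCP) lies midway between the tips of the shut fingers; the grasp point (between the pads) lies 19 mm behind it (bot.grip_depth is the distance from the TCP to the grasp point, in m); z points along the fingers, y is the line along which they close (so a half turn about z gives the same grasp; the last joint's range is limited). The gripper opens to 85 mm and grips with 20 to 120 N. Pads are 22 mm wide; open, the fingers measure 114 mm over their backs; the gripper's body (76 mm by 85 mm) begins 54 mm behind the grasp point. The pads swing forward as they close: fully open they stand 13 mm farther back than shut.
Start: joints at [1.205, 0.326, -0.193, 1.052, 0, 1.437], TCP at [0.126, 0.535, 0.231] pointing down, gripper open.
Joint ranges: [-2.65, 2.65], [-0.97, 1.79], [-1.3, 1.35], [-1.93, 2.1], [-1.47, 1.37], [-3.14, 3.14]. Speed limits (rad/s): [2.57, 2.57, 3.14, 3.14, 3.14, 3.14].

### API

Orientations are given as a unit quaternion [w, x, y, z].
In Python, from cell import bot gives the robot as it stands. Calls block until the motion is done:
- bot.move_pose(position, orientation): joint-space move of the TCP to a pose.
- bot.move_linear(position, speed=0.15, rotation=None, until_force=None): straight line of the TCP; rotation=None keeps the orientation; speed is the mean speed in m/s. With until_force (N) it stops when the force on the tool has changed by that much, and returns True; else False.
- bot.goto_joints(angles): joint-space move.
- bot.set_gripper(opening, grasp_force=None): opening from 0.0 (shut) to 1.0 (fully open); grasp_force is the grip in N (None keeps the last); returns when the fingers have stopped.
- bot.wait(seconds).
- bot.solve_ik(position, orientation): joint angles nearest the present ones, or None.
- bot.camera(name): name is "side" or "top" or "wrist"; returns the picture (480x640x3 uint8, red, green, blue); there is no depth.
- bot.calibration(name): a dict with "mtx" (3x3 intrinsics, pixels), "extrinsics" (4x4, takes a point from world to camera coordinates); the wrist camera has in their place "hand_eye" (4x4, takes a point from camera to tool coordinates, whose origin is the TCP and whose axes are the flange's). Camera axes: x right, y down, z forward; pixel columns grow to the right and rows downward; lengths in m; the calibration is good to about 2 mm. A picture is of the moment at which its call begins: read the wrist's pose just before it. calibration takes no time and is no camera call.
A pose or a line that the arm cannot do raises bot.PlanningError and nothing moves.
- bot.close_job(): hands the job in; it is judged then, once.
Trained networks look in the newest picture that a camera, given by its name, has taken for a name from the list of things; names that differ only in an ending like _2 or _b are one class to them, and where a whole thing is asked for, a point or a joint stands for the part that bears it (a point fixed in the world has none). Each returns a list of dicts, best first, with "confidence" (0 to 1); they miss things now and then, are a little off and sometimes report something else, mostly with a low value. They report only what shows in the picture. A call takes as long as a camera call. They do not tell look-alikes from the thing itself.
- bot.search_frame(camera, thing): "bbox" ([left, top, width, height] in pixels, round what is visible of it).
Readings, each from a call of its own:
- bot.read_clock(): time.
- bot.read_joint_positions(): joint angles.
- bot.read_joint_vel(): joint speeds.
- bot.read_joint_efforts(): joint torques, N m.
- bot.read_position(): TCP position.
- bot.read_tool_rot(): TCP orientation.
- bot.read_ft_force(): force on the tool from outside, world axes, zero at the start.
- bot.read_moment(): the same for the moment, N m.
- bot.read_gripper_width(): opening from 0.0 (shut) to 1.0 (fully open).
- bot.read_finger_force(): force on a finger pad.
Only numpy, scipy, OpenCV 4.12 (cv2) and the standard library are available. Lean on these libraries where they do the work, as an engineer would, in place of code of your own. Each camera call takes 0.05 s, during which the arm holds its last target. There are 200 camera calls.

### The job

With a fingertip press the laptop dock's steel spring strip down, just behind the black jaw's push plate (the side away from the laptop), and keep it down while you push the jaw along its rails towards the laptop until the plate is wholly past the strip's two teeth. Then let go, so that the strip springs up and its teeth lock the jaw from behind, and take the hand clear. Only push the jaw, never lift it, and leave the laptop, mug, phone and desk dial as they are.

Things in the scene. Friction and masses are not known exactly. Their poses are not given: they have to be found in the camera images.
- dock: Fixed grey metal laptop dock, 150 mm wide (x), y = -170 to +135 mm. Origin on the desk surface, mid-width, at the far end of the lock teeth; z up. The jaw slides along the dock's +y, to the laptop. The deck is 24 mm above the desk; a 78 mm wide trench in it (y = -140 to +35) holds the lock strip. Rails at the sides (inner faces x = -58 and +58, 10 mm above the deck) guide the jaw.
- deck (a point): The point 24 mm above the dock's origin, at deck level, axes as the dock's. A stop wall for the jaw's runners begins at y = +86 mm and stands 18 mm above the deck; behind it come the laptop slot and a fixed jaw 70 mm above the deck.
- strip (a point): Point on the lock strip's top face, at dock x = y = 0; sinks with it. The strip is a dark steel plate 74 mm wide (x), y = -130 to +30 mm; at rest its top is 26 mm above the desk. Two bright teeth 11 mm high stand on it at y = -10 to 0, at its edges (x = 25 to 37 mm either side), with a flat lane 50 mm wide between them for the finger. At rest they block the push plate.
- lock (a joint): How far the lock strip is pressed down, in m: 0 at rest (up), 0.012 fully down; it goes straight down wherever it is pressed. The spring needs about 3 N to start and 10 N for fully down, and lifts it again when let go. The teeth pass under the push plate when it is pressed more than 6 mm; 9 or 10 mm is a good depth.
- jaw: Loose black plastic jaw, about 350 g, a sled lying on the deck between the rails with 3 mm play either side. Origin at deck level under its push plate; axes start parallel to the dock's. Two runners 12 mm high, inner faces 41 mm either side of the middle, y = -40 to +68 mm. A padded cheek (y = 56 to 78) reaches 60 mm above the deck. Runners meet the stop wall at dock y = +18 mm of this origin.
- push_face (a point): Centre of the push plate's rear face, which the finger pushes to dock +y; 4 mm behind the jaw's origin, 21.5 mm above the deck. The plate is 112 mm wide, 8 mm thick, and spans 7 to 36 mm above the deck, over the strip. It starts with its front 5 to 35 mm short of the teeth; it is past them when this point's dock y is above 0, and can go to 14 mm at most.
- laptop: Closed slim aluminium laptop standing on its long edge in the dock's slot at dock y = 106 mm, 280 mm long (dock x), 14 mm thick, 190 mm high, loose, 0.95 kg. Origin at the middle of its lower edge, 24 mm above the desk. Leave it alone.
- mug: Bystander: white mug, 78 mm across, 92 mm high, origin under its centre.
- phone: Bystander: black phone lying flat, 74 x 150 x 9 mm, origin under its centre, long side along its y.
- dial: Bystander: round black desk dial (rotary controller), 66 mm across, 33 mm high, origin under its centre.
Mind the look-alikes: they are no part of the job. Leave any pink look-alike of the jaw alone.

How it is judged:
By the outcome, as a careful person would: the job done as asked, in the order asked, and still so for the second after the job is handed in, with the robot touching nothing.
It also fails if it takes over 42 s, if anything falls off the work surface, if the arm or the gripper's body presses on something with over 40 N, if the wrist force passes 120 N, or if a joint passes its speed limit or range.

## Working session

There is one attempt and no reset: what is moved stays moved. The work goes in short steps, each a Python script; the robot and the scene stay as the last script left them, time stands still between calls to the robot, and variables do not carry over. Pictures are saved under pics/ and viewed, at most 10 in all, crops included, and the job is handed in when it is done.

```bash
mkdir -p pics; python3 - <<'E'
from cell import bot
import cv2
for n in("top","side"):
    im=bot.camera(n); cv2.imwrite(f"pics/{n}0.png",im[:,:,::-1])
    c=bot.calibration(n); print(n,c["mtx"].tolist(),c["extrinsics"].round(4).tolist())
    for t in("dock","jaw","strip","laptop"):
        print(t,[(([round(float(v)) for v in d["bbox"]]),round(d["confidence"],2)) for d in bot.search_frame(n,t)])
print(bot.read_clock(),bot.read_tool_rot(),bot.calibration("wrist"))
E
```

```text
top [[452.2917945769288, 0.0, 324.13816876432065], [0.0, 452.2917945769288, 236.22950689623727], [0.0, 0.0, 1.0]] [[0.0005, -1.0, -0.0069, 0.0211], [-0.9918, 0.0004, -0.1279, 0.6163], [0.1279, 0.0069, -0.9918, 0.8532], [0.0, 0.0, 0.0, 1.0]]
dock [([256, 193, 154, 108], 0.73), ([306, 211, 77, 55], 0.65), ([289, 212, 75, 68], 0.46)]
jaw [([440, 118, 85, 70], 0.96), ([130, 215, 88, 77], 0.83), ([445, 297, 95, 80], 0.58), ([288, 213, 77, 67], 0.57)]
strip [([309, 215, 70, 52], 0.78), ([414, 213, 27, 32], 0.67)]
laptop [([217, 173, 71, 167], 0.57)]
side [[569.1961518109067, 0.0, 313.16445037698753], [0.0, 569.1961518109067, 245.44634646445397], [0.0, 0.0, 1.0]] [[0.9405, -0.3397, -0.0111, -0.5397], [-0.2265, -0.6019, -0.7657, 0.1913], [0.2534, 0.7227, -0.6431, 0.9132], [0.0, 0.0, 0.0, 1.0]]
dock [([250, 212, 162, 117], 0.74)]
jaw [([230, 395, 110, 85], 0.86), ([284, 211, 83, 78], 0.73), ([466, 326, 94, 78], 0.72)]
strip [([297, 238, 80, 64], 0.63)]
laptop [([215, 119, 127, 139], 0.62)]
0.5 [ 9.60119646e-06  1.15643125e-01  9.93290827e-01 -2.43234041e-05] {'mtx': array([[379.33576529,   0.        , 327.88611223],
       [  0.        , 379.33576529, 239.90996783],
       [  0.        ,   0.        ,   1.        ]]), 'hand_eye': array([[ 4.58143390e-04, -9.44796136e-01, -3.27658436e-01,
         8.45504700e-02],
       [ 9.99999868e-01,  3.56213253e-04,  3.71101153e-04,
        -3.25707806e-04],
       [-2.33898658e-04, -3.27658563e-01,  9.44796175e-01,
        -1.43387882e-01],
       [ 0.00000000e+00,  0.00000000e+00,  0.00000000e+00,
         1.00000000e+00]])}
```

View pics/top0.png

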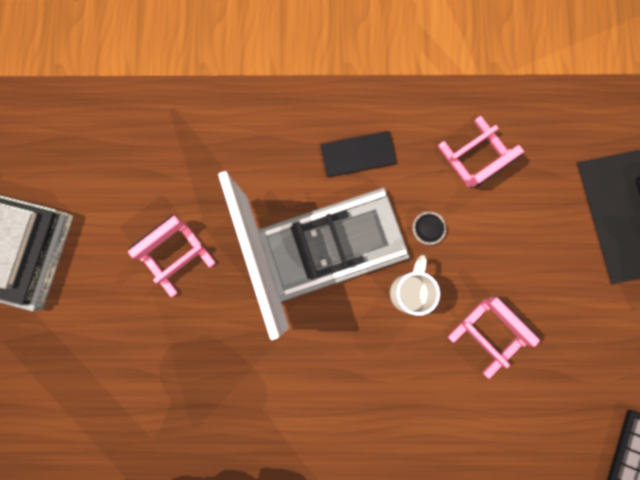

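View pics/side0.png

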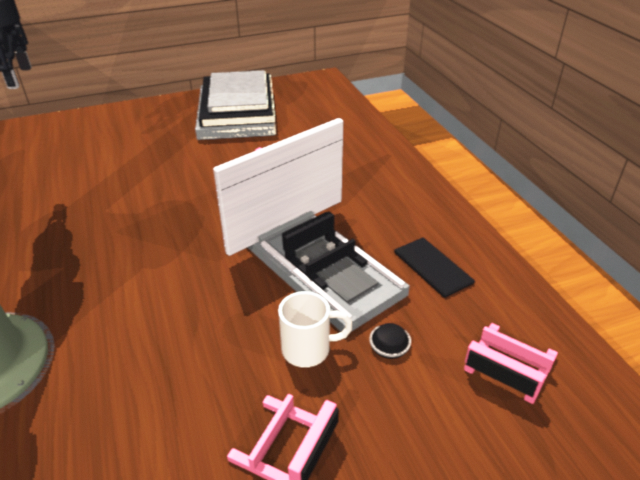

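Candidates for the jaw (top picture): pink at (172,255), pink at (480,152), pink at (495,335), and black on the dock at (325,245). I choose the black one; the mug (415,293), dial (430,228) and phone (358,153) are bystanders. Next is a close crop.

```bash
python3 - <<'E'
import cv2
im=cv2.imread("pics/top0.png")[180:310,250:420]
cv2.imwrite("pics/topc.png",cv2.resize(im,None,fx=4.6,fy=4.6,interpolation=cv2.INTER_CUBIC))
E
```

```text
(no output)
```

View pics/topc.png

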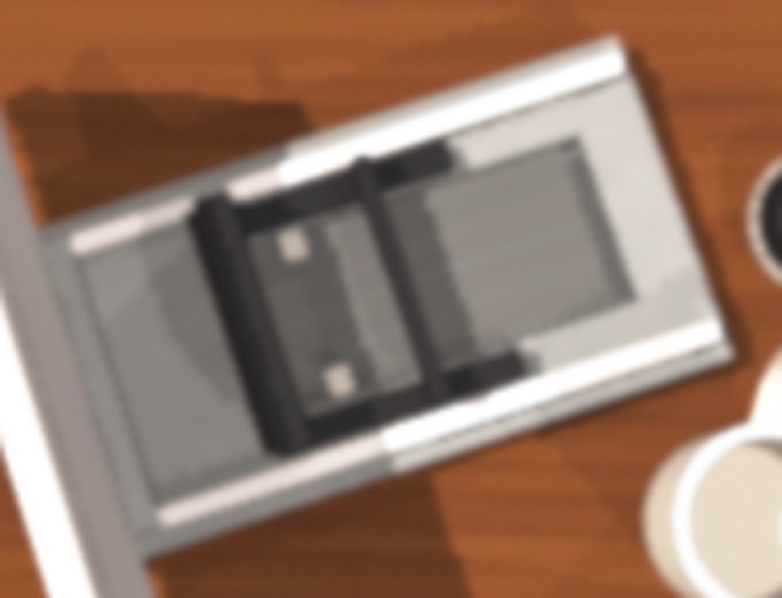

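Close crop: the black jaw sits on the dock, with no pink on it. In crop pixels, the teeth are at (293,246) and (341,380), the push plate's top runs from (365,165) to (433,392), and the trench's rear corners are at (580,138) and (635,298). I'll fit the dock pose from these.

```bash
cat > h.py <<'E'
from cell import bot
import numpy as np
from scipy.spatial.transform import Rotation as R
from scipy.optimize import least_squares
def proj(P,K,E):
    p=(E[:3,:3]@np.atleast_2d(P).T).T+E[:3,3]; q=(K@p.T).T; return q[:,:2]/q[:,2:]
def d2w(q,P):
    c,s=np.cos(q[2]),np.sin(q[2]); P=np.atleast_2d(P).astype(float)
    return np.c_[q[0]+c*P[:,0]-s*P[:,1], q[1]+s*P[:,0]+c*P[:,1], P[:,2]]
E
python3 - <<'E'
from h import *
c=bot.calibration("top");K,E=c["mtx"],c["extrinsics"]
o=lambda a:np.array(a)/4.6+[250,180]-.4
px=o([(293,246),(341,380),(580,138),(635,298)])
P=np.array([(31,-5,37),(-31,-5,37),(39,-140,24),(-39,-140,24)])/1e3
f=least_squares(lambda q:(proj(d2w(q,P),K,E)-px).ravel(),[.6,0,0]);q=f.x
print(q,f.fun.round(2))
# jaw plate ends top centre
pj=o([(367,168),(433,390)])
g=least_squares(lambda j:(proj(d2w(q,d2w(j,np.array([(56,0,60),(-56,0,60)])/1e3)),K,E)-pj).ravel(),[0,-.04,0])
print(g.x,g.fun.round(2))
for n,p in [("rear",[(.075,-.17,.024),(-.075,-.17,.024)])]: print((proj(d2w(q,p),K,E)-[250,180])*4.6)
# ik test
a=q[2]; x=d2w([0,0,a],[0,-1,0])[0]
for s in (1,-1):
  xx=s*x; z=np.array([0,0,-1.]); M=np.c_[xx,np.cross(z,xx),z]; r=R.from_matrix(M).as_quat(scalar_first=True)
  print(s,r,bot.solve_ik(d2w(q,[0,-.06,.2])[0],r))
E
```

```text
[0.59230415 0.03747568 0.32770378] [-0.07 -0.16 -0.46  0.3  -0.29 -0.84  0.82  0.67]
[ 0.0003509  -0.04272061 -0.04446943] [-1.05 -3.64  1.03  3.52]
[[613.48609691  35.00541767]
 [730.27450672 355.22853282]]
1 [-0.          0.81297904 -0.58229294  0.        ] [-0.15216519  0.46137055 -0.06966469  1.03976108  0.         -2.05066529]
-1 [0.         0.58229294 0.81297904 0.        ] [-0.15216519  0.46137055 -0.06966469  1.03976108  0.          1.09092736]
```

```bash
cat >> h.py <<'E'
q=np.array([0.59230415,0.03747568,0.32770378])
def rot(a):
    xx=d2w([0,0,a],[0,-1,0])[0]; z=np.array([0,0,-1.]); return R.from_matrix(np.c_[xx,np.cross(z,xx),z]).as_quat(scalar_first=True)
def wristcam():
    H=bot.calibration("wrist")["hand_eye"]; T=np.eye(4); T[:3,:3]=R.from_quat(bot.read_tool_rot(),scalar_first=True).as_matrix(); T[:3,3]=bot.read_position()
    return bot.calibration("wrist")["mtx"],np.linalg.inv(T@H)
E
python3 - <<'E'
from h import *; import cv2
p=bot.read_position()
bot.move_linear([p[0],p[1],.40],speed=.25)
bot.set_gripper(0.0)
bot.move_pose(d2w(q,[0,-.09,.40])[0],rot(q[2]))
bot.move_linear(d2w(q,[0,-.075,.16])[0],speed=.2)
K,E=wristcam(); im=bot.camera("wrist"); im=im[:,:,::-1].copy(); cv2.imwrite("pics/w1.png",im)
print(bot.read_clock(),bot.read_position(),K.tolist(),E.tolist())
P=np.array([(31,-5,37),(-31,-5,37),(39,-140,24),(-39,-140,24),(0,-46.7,60),(0,0,26)])/1e3
print(proj(d2w(q,P),K,E).round(1).tolist())
np.savez("w1.npz",K=K,E=E)
E
```

```text
6.45 [ 0.61737235 -0.03370867  0.16133769] [[379.33576528534354, 0.0, 327.8861122260862], [0.0, 379.33576528534354, 239.90996783148864], [0.0, 0.0, 1.0]] [[-0.9466290025341327, -0.32232060128355905, -0.0017209152904772286, 0.5737042578020674], [-0.30508629216829863, 0.894265047951312, 0.3274330135212945, 0.19889118296987734], [-0.1039994514035127, 0.3104826146515159, -0.9448728274783466, 0.390392652498442], [0.0, 0.0, 0.0, 1.0]]
[[290.3, 313.6], [367.7, 313.7], [274.8, 138.4], [383.6, 138.5], [329.1, 278.4], [329.0, 312.2]]
```

View pics/w1.png

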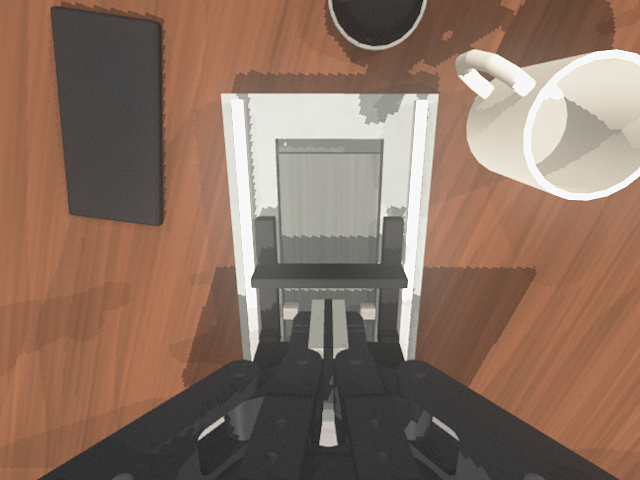

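Wrist view: the trench corners at (276,139) and (383,139) and the teeth at (290,312) and (368,312) match the predictions to 1–2 px. The jaw's plate is square on, with its top rear edge at row 277, so the rear face is at dock y ≈ -48 mm. Pressing down now.

```bash
cat >> h.py <<'E'
def D(): 
    p=np.array(bot.read_position()); c,s=np.cos(q[2]),np.sin(q[2]); d=p[:2]-q[:2]
    f=np.array(bot.read_ft_force()); return (np.array([c*d[0]+s*d[1],-s*d[0]+c*d[1],p[2]])*1e3).round(1),np.array([c*f[0]+s*f[1],-s*f[0]+c*f[1],f[2]]).round(1),round(bot.read_clock(),2)
def go(x,y,z,v=.05,**k): 
    r=bot.move_linear(d2w(q,[x,y,z])[0],speed=v,**k); print(r,*D())
E
python3 - <<'E'
from h import *; import cv2
go(0,-.068,.045,.1); bot.wait(.2); print(*D())
go(0,-.068,.0165,.03); bot.wait(.3); print(*D())
im=bot.camera("side")[:,:,::-1]
cv2.imwrite("pics/s2.png",cv2.resize(im[190:340,230:420],None,fx=4,fy=4))
E
```

```text
False [  0.6 -68.3  45.7] [1.1 0.1 0.1] 7.75
[  0.4 -68.2  45.6] [ 0.1 -0.1 -0.4] 7.95
False [ -0.1 -67.9  17. ] [-2.2  0.6  7.8] 9.05
[ -0.1 -67.9  17. ] [-1.7  0.4  7.1] 9.35
```

View pics/s2.png

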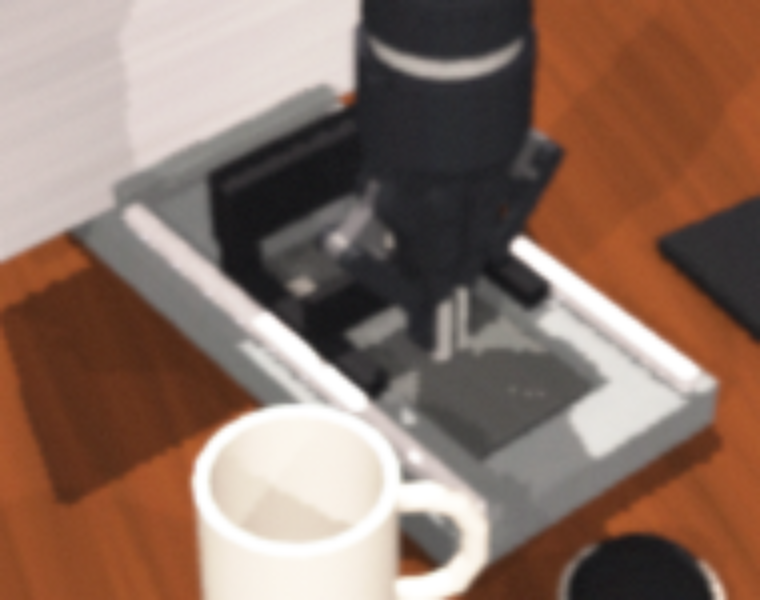

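The finger is on the strip behind the plate at side crop (450,340), at about 9 mm depth and 7 N. Pushing in stages while watching the force.

```bash
python3 - <<'E'
from h import *; import cv2
for y in (-.064,-.060,-.056,-.052,-.046,-.040,-.034,-.028,-.022,-.016,-.010):
    if go(0,y,.0153,.03,until_force=15): break
K,E=wristcam(); im=bot.camera("wrist")[:,:,::-1]; cv2.imwrite("pics/w3.png",im)
P=np.array([(x,y,z) for y in(-10,0,5) for x,z in((0,60),(31,37))])/1e3
print(proj(d2w(q,P),K,E).round(1).tolist())
E
```

```text
False [  0.6 -65.9  16.4] [-2.2 -3.2  8.2] 9.69
False [  1.2 -62.3  16.7] [-1.3 -3.7  7.4] 9.97
False [  1.6 -58.9  16.9] [-1.2 -4.9  7.4] 10.26
False [  1.9 -55.2  16.9] [-0.2 -6.   7.2] 10.54
False [  2.1 -49.2  17. ] [-0.8 -5.6  6.8] 10.89
False [  2.2 -43.1  17. ] [ 0.9 -5.3  6.8] 11.24
False [  2.2 -37.2  17.1] [ 0.2 -6.   7.5] 11.59
False [  2.3 -31.1  17.1] [-0.7 -5.8  7.6] 11.94
False [  2.3 -25.1  17. ] [ 0.1 -5.3  7.3] 12.29
False [  2.3 -19.1  17. ] [ 0.5 -6.   7.8] 12.64
False [  2.3 -13.   17. ] [-0.4 -6.2  7.7] 12.99
[[334.1, 393.3], [252.6, 350.8], [333.9, 417.7], [254.2, 372.6], [333.9, 429.4], [255.0, 383.1]]
```

View pics/w3.png

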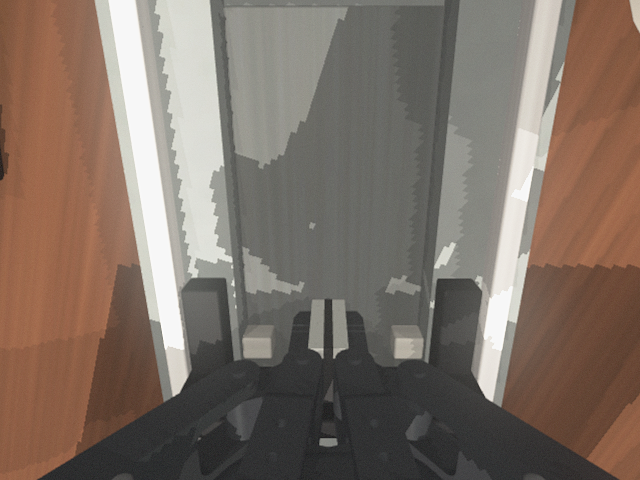

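Both bright teeth show behind the plate at (258,342) and (407,342). The runners' rear ends are at row 279, columns 205 and 460. I'll push 8 mm more and measure the runner ends.

```bash
python3 - <<'E'
from h import *; import cv2
K,E=wristcam()
for y in(-50,-46,-42,-38): print(y,proj(d2w(q,np.array([(48,y,36),(-48,y,36)])/1e3),K,E).round(1).tolist())
go(0.001,-.006,.0153,.03,until_force=15)
go(0.001,-.002,.0153,.03,until_force=15)
K,E=wristcam(); im=bot.camera("wrist")[:,:,::-1]; cv2.imwrite("pics/w4.png",im)
for y in(-46,-42,-38,-34,-30): print(y,proj(d2w(q,np.array([(48,y,36),(-48,y,36)])/1e3),K,E).round(1).tolist())
E
```

```text
-50 [[197.5, 252.3], [470.4, 252.5]]
-46 [[198.8, 262.9], [469.1, 263.1]]
-42 [[200.0, 273.2], [467.7, 273.4]]
-38 [[201.2, 283.3], [466.4, 283.6]]
False [ 3.  -9.1 16.9] [-0.2 -5.5  8.5] 13.32
False [ 3.1 -5.1 16.9] [-0.2 -5.9  8.3] 13.61
-46 [[198.5, 241.7], [474.2, 241.8]]
-42 [[199.8, 252.4], [472.8, 252.6]]
-38 [[201.0, 263.0], [471.4, 263.2]]
-34 [[202.2, 273.3], [470.1, 273.5]]
-30 [[203.4, 283.4], [468.7, 283.7]]
```

View pics/w4.png

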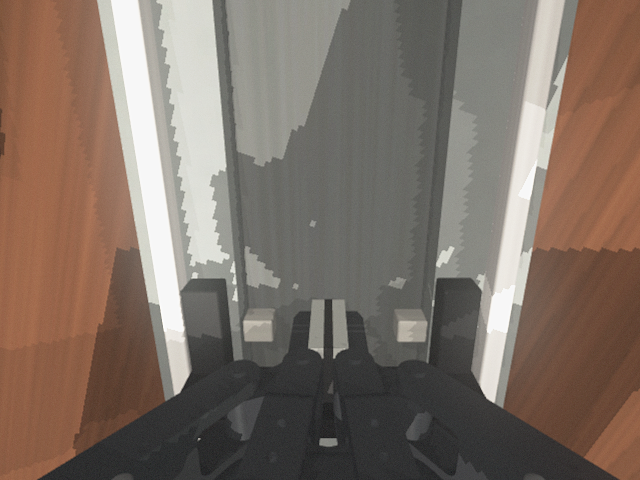

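Runner rear ends (top edge at row ≈291) give dock y ≈ -27 mm. That puts the push face at +6 to +9 mm, past the teeth and short of the 14 mm stop. Backing off 4 mm with the strip still held down, then raising straight up.

```bash
python3 - <<'E'
from h import *; import cv2
go(.003,-.0115,.0153,.03)
go(.003,-.0115,.05,.05)
go(.003,-.0115,.10,.1)
go(0,-.08,.16,.15); bot.wait(.2)
K,E=wristcam(); im=bot.camera("wrist")[:,:,::-1]; cv2.imwrite("pics/w5.png",cv2.resize(im[200:380,200:460],None,fx=3,fy=3))
for y in(-3,0,4,8): print(y,proj(d2w(q,np.array([(50,y,60),(50,y+8,60)])/1e3),K,E).round(1).tolist())
print("teeth",proj(d2w(q,np.array([(31,-10,37),(31,0,37),(31,-10,28),(31,0,28)])/1e3),K,E).round(1).tolist())
E
```

```text
False [  3.8 -10.4  16. ] [-0.9  3.5  8.4] 14.13
False [  2.8 -11.5  49.7] [-0.6 -0.  -0.7] 14.97
False [  2.7 -11.4  99.7] [ 0.2  0.  -1.1] 15.62
False [ -0.6 -79.4 159.1] [-0.8 -0.2 -0.7] 16.38
-3 [[259.5, 337.2], [260.1, 346.3]]
0 [[259.7, 340.6], [260.3, 349.7]]
4 [[260.0, 345.2], [260.6, 354.2]]
8 [[260.3, 349.7], [260.9, 358.7]]
teeth [[287.8, 313.1], [288.2, 324.0], [288.9, 307.4], [289.2, 318.2]]
```

View pics/w5.png

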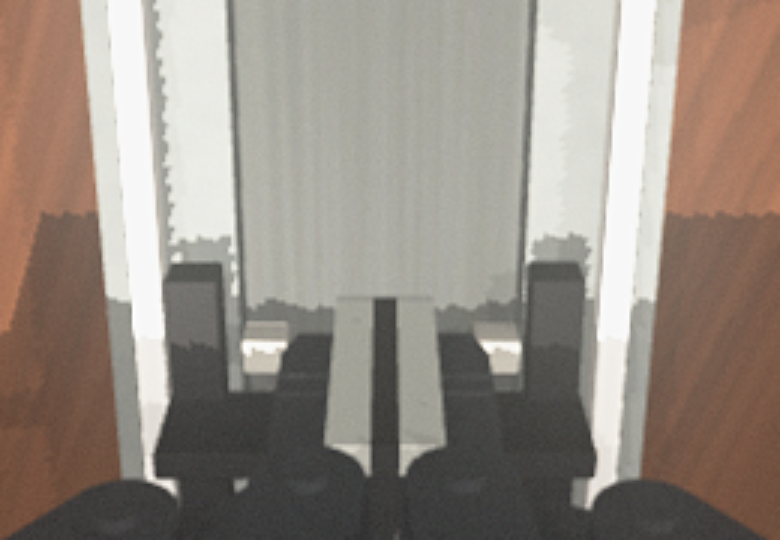

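The plate's rear edge at row 350 gives a push face at dock y ≈ +8 mm. The teeth span rows 313–325, which matches the raised strip, so the jaw is locked from behind. Moving the hand clear and taking a final check picture.

```bash
python3 - <<'E'
from h import *; import cv2
go(0,-.09,.38,.25)
bot.goto_joints([1.205,.1,-.193,1.052,0,-2.05]); bot.wait(.3)
im=bot.camera("top")[:,:,::-1]; cv2.imwrite("pics/t6.png",im); print(*D())
E
```

```text
False [ -0.4 -89.7 378.7] [-0.3 -0.2  0.1] 17.67
[-279.5  622.9  355.1] [ 1.1 -0.6  0.3] 20.72
```

View pics/t6.png

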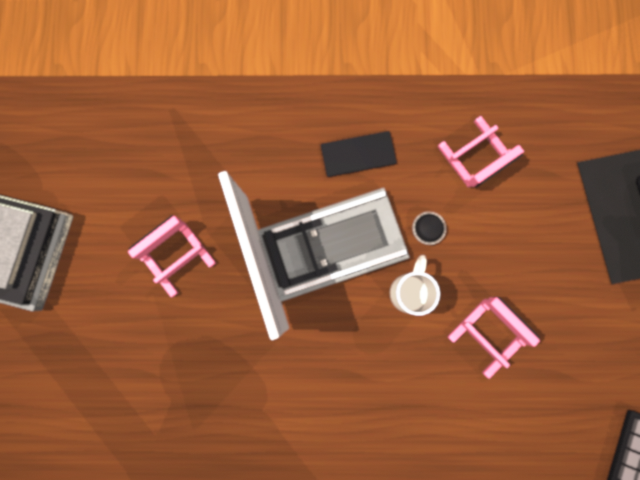

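The jaw is forward, with the teeth at (313,232) and (324,262) showing behind its plate. The laptop, mug, phone and dial are where they were, and the arm is clear.

```bash
python3 -c "
from cell import bot
print(bot.close_job())"
```

```text
the job is handed in; nothing more can be done
None
```

The jaw is pushed past the strip's teeth and locked from behind (push face about 8 mm past them), the hand is clear, the laptop, mug, phone and dial look unmoved in the last top picture, and the job was handed in at about 21 s.

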